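Park the running wheel heavy side down

ROBOT

A 7-joint arm with a two-finger parallel gripper is mounted at the origin on the work surface. World frame = base frame: x ahead of the robot, y to its left, z up, the work surface at z = 0. Lengths are in m, angles in degrees, forces in N, time in s.
With the tool pointing down it reaches from about 0.4 to 0.9 m from the base axis. Payload 5.5 kg.
Tool frame: the origin (TCP) lies midway between the tips of the shut fingers; the grasp point (between the pads) lies 19 mm behind it; z points along the fingers, y is the line along which they close (so a half turn about z gives the same grasp; the last joint's range is limited). The gripper opens to 85 mm and grips with 20 to 120 N. Pads are 22 mm wide; open, the fingers measure 114 mm over their backs; the gripper's body (76 mm by 85 mm) begins 54 mm behind the grasp point. The pads swing forward as they close: fully open they stand 13 mm farther back than shut.
Start: joints at [15.08, 28.699, -24.465, 88.831, 12.651, 65.22, -12.049], TCP at [0.65, 0, 0.204] pointing down, gripper open.
Joint ranges: [-164.97, 164.97], [-17.58, 116.51], [-87.97, 89.64], [11.32, 138.91], [-80.73, 260.73], [10.89, 115.49], [-147.41, 147.41]. Speed limits (degrees/s): [147.25, 147.25, 180, 180, 180, 180, 180].

INTERFACE

Orientations are given as [roll, pitch, yaw] about the fixed x, y, z axes, in that order (R = Rz(yaw) Ry(pitch) Rx(roll)).
In Python, from bench import get_state, grab_frame, close_job gives the robot as it stands.
- The arm moves only by the shell command python3 -m creep 'ROWS' [OPENING] [FORCE]. ROWS is JSON, a list of rows, each an object with "translation": the shift along the tool's x, y, z in mm, a list of three; "roll": the turn about the tool's z in degrees. A call has 1 to 8 rows; each row shifts and turns the commanded pose from where the row before left it, along the tool's axes as they then stand; what a row does not reach is not made up. A row lasts 1/12 s, in which the tool goes at most 41.7 mm and 7.16 degrees, less where a joint would pass 70% of its speed; a pose out of reach is approached as far as the arm can. A call is refused whole if a number of a shift passes 41.7 or a number of a turn 7.16, either way. A call with a gripper value outside its range is refused whole. OPENING is the opening, from 0 (shut) to 1 (fully open), set as the call begins (- or left out, the last holds). The fingers move at their own pace and stop on an object; FORCE is the grip in N (left out, the last holds). Time passes only in rows, so rows that do not move let the fingers close. It gives the time, the measured TCP pose, the force, the opening and the grip force at its end, in the units of the state.
- get_state(): the state, without advancing time (a new reading comes with each control period).
- grab_frame(name): name is "scene" or "side" or "wrist"; returns a dict with "frame" (480x640x3 uint8, blue, green, red), "z_map" (480x640 float32, m along the optical axis (not along the pixel's ray), 0 where there is no reading), "K" (3x3 intrinsics, pixels), "k1" (the pictures are not rectified: a ray, as slopes to the right and down, at radius r is drawn at 1 + k1 r^2 times it, then the intrinsics apply), "view" (4x4, takes a point from world to camera coordinates); the wrist camera has in their place "tool_from_camera" (4x4, takes a point from camera to tool coordinates, whose origin is the TCP and whose axes are the flange's). Camera axes: x right, y down, z forward; pixel columns grow to the right and rows downward; lengths in m; the calibration is good to about 2 mm. A picture is of the moment at which its call begins: read the wrist's pose just before it.
- close_job(): hands the job in; it is judged then, once.
The state is a dict: "t": time; "qpos": joint angles; "joint_velocities": joint speeds; "joint_efforts": joint torques, N m; "ee_pos": TCP position; "tcp_rot": TCP orientation; "contact_force": force on the tool from outside, world axes, zero at the start; "torque": the same for the moment, N m; "width": opening from 0.0 (shut) to 1.0 (fully open); "grasp_force": force on a finger pad.
Only numpy, scipy, OpenCV 4.12 (cv2) and the standard library are available. Lean on these libraries where they do the work, as an engineer would, in place of code of your own. Each camera call takes 0.05 s, during which the arm holds its last target. There are 200 camera calls.

TASK

Stand the black reader puck on the table midway between the mouse running wheel and the water bottle with the steel spout. Something heavy that cannot be seen is sealed in one side of the blue wheel: turn the wheel by hand to find its heavy side, then grip its rim and finish still holding the wheel at rest with that heavy side straight down. Leave the bottle, the feed jar and the other things where they are.

Things in the scene. Friction and masses are not known exactly. Their poses are not given: they have to be found in the camera images.
- axle (a point): Centre of the running wheel, on its level axle, 120 mm above the table; does not turn with the wheel. The wheel: a solid upright blue disc, 150 mm across, 24 mm thick, smooth flat faces to pinch at the rim, white ribs round the edge, top at 195 mm. Axes of this point: x along the axle, away from the robot's side; y level, in the disc's plane, to the left seen from the robot; z up.
- stand: The wheel's stand, fixed to the table; origin on the table under the wheel's centre, axes as the axle point's. Base plate 110 mm (x) by 100 mm (y), 12 mm thick; one post 12 x 24 mm on the robot's side of the disc, centred 40 mm from the disc's middle plane, ending 9 mm above the axle. Above that both faces of the disc are free; hub caps 20 mm in radius. The heavy side can pull about 1 N at the rim.
- wheel (a joint): Wheel angle, rad, no end stops: 0 with the yellow stripe at the top; grows clockwise seen from the robot (top moves to -y). The stripe is no sign of the heavy side, which lies elsewhere each time. Stiff bearing: let go, the wheel rolls slowly heavy side down, no overshoot, and in 1 to 4 s stops 20 to 35 degrees short (same angle from either way). That near bottom or top it stays where left.
- reader_center (a point): Centre of the reader, a loose black round puck with a green top, 50 mm in diameter, 32 mm high, about 0.12 kg; the point is half-way up, 16 mm above its underside.
- bottle_center (a point): A point on the vertical axis of the loose clear water bottle with aluminium cap and steel spout, 75 mm above its underside; the bottle is 68 mm in diameter, 209 mm high. It stands 300 mm from the wheel's centre, straight to one side of the wheel (along the axle point's +y or -y).
- jar_center (a point): Centre of the loose amber feed jar with a red lid, 72 mm in diameter, 110 mm high, the point is 55 mm above its underside. It stands 300 mm from the wheel on the side away from the bottle; leave it alone.
Mind the look-alikes: they are no part of the job. There is more than one size of the part that bears reader_center; the job needs the middle-sized.

How it is judged:
By the outcome, as a careful person would: the job done as asked, in the order asked, and still so for the second after the job is handed in, while the arm keeps its last pose, push and grip.
It also fails if it takes over 72 s, if anything falls off the work surface, if the arm or the gripper's body presses on something with over 40 N, if the wrist force passes 120 N, or if a joint passes its speed limit or range.

## Working session

There is one attempt and no reset: what is moved stays moved. The work goes in short steps, Python scripts to look and compute and a shell command to move; the robot and the scene stay as the last step left them, time stands still between calls to the robot, and variables do not carry over. Pictures are saved under pics/ and viewed, at most 10 in all, crops included, and the job is handed in when it is done.

```bash
ls; mkdir -p pics
cat > h.py <<'E'
import numpy as np, cv2
from bench import get_state, grab_frame
from scipy.spatial.transform import Rotation as R
def cam(name):
    s=get_state(); f=grab_frame(name)
    if 'view' in f: T=np.linalg.inv(np.array(f['view']))
    else:
        B=np.eye(4);B[:3,:3]=R.from_euler('xyz',s['tcp_rot'],degrees=True).as_matrix();B[:3,3]=s['ee_pos']
        T=B@np.array(f['tool_from_camera'])
    f['T']=T; return f
def ray(f,uv):
    K=np.array(f['K']);k=float(f['k1'])
    d=np.array([[k,0,0,0]],float)
    n=cv2.undistortPoints(np.array(uv,float).reshape(-1,1,2),K,np.array([k,0,0,0.])).reshape(-1,2)
    return np.c_[n,np.ones(len(n))]
def onplane(f,uv,z):
    r=ray(f,uv)@f['T'][:3,:3].T;o=f['T'][:3,3]
    return o+r*((z-o[2])/r[:,2])[:,None]
def cloud(f):
    v,u=np.mgrid[0:480,0:640]
    r=ray(f,np.c_[u.ravel(),v.ravel()])*f['z_map'].reshape(-1,1)
    return (r@f['T'][:3,:3].T+f['T'][:3,3]).reshape(480,640,3)
E
python3 - <<'E'
from h import *
print(get_state())
for n in ['scene','side','wrist']:
    f=cam(n);np.savez(f'pics/{n}0.npz',**{k:np.array(v) for k,v in f.items()})
    cv2.imwrite(f'pics/{n}0.png',f['frame']);print(n,f['T'].round(3).tolist(),f['k1'],np.array(f['K']).tolist())
E
```

```text
pics
{'t': 0.0, 'qpos': array([ 15.08110294,  28.75621048, -24.45234107,  88.89298394,
        12.65136412,  65.21894609, -12.05112749]), 'joint_velocities': array([ 0.00530405, -0.0229528 ,  0.08268379, -0.05049141,  0.02939122,
       -0.12375066, -0.02281944]), 'joint_efforts': array([ 1.57038257e-04, -5.69523740e+01, -5.81651285e+00, -2.80938792e+01,
        1.07328620e-02,  1.20940185e-02,  1.30241034e-05]), 'ee_pos': array([ 6.49238082e-01, -6.28038575e-05,  2.02920587e-01]), 'tcp_rot': array([-1.79885448e+02, -3.56644691e-03,  9.00000689e+01]), 'contact_force': array([-0.45066953, -0.53189898,  0.29803342]), 'torque': array([0.03960484, 0.07815372, 0.00668951]), 'grasp_force': 0.0, 'width': 1.0044609526835295}
scene [[0.125, 0.751, -0.648, 1.151], [0.992, -0.09, 0.088, -0.048], [0.008, -0.654, -0.756, 0.845], [0.0, 0.0, 0.0, 1.0]] -0.13934810522824875 [[514.994604417307, 0.0, 323.7289206682166], [0.0, 514.994604417307, 227.02258178138052], [0.0, 0.0, 1.0]]
side [[-0.719, -0.501, 0.481, 0.097], [-0.694, 0.51, -0.507, 0.495], [0.009, -0.699, -0.715, 0.733], [0.0, 0.0, 0.0, 1.0]] -0.14042511175675126 [[503.2517438367066, 0.0, 318.8258426816025], [0.0, 503.2517438367066, 234.0749228264425], [0.0, 0.0, 1.0]]
wrist [[1.0, 0.001, -0.002, 0.649], [0.0, -0.965, -0.263, 0.067], [-0.002, 0.263, -0.965, 0.374], [0.0, 0.0, 0.0, 1.0]] 0.013736534665283193 [[348.91583633106586, 0.0, 319.46406132481906], [0.0, 348.91583633106586, 242.06228401019612], [0.0, 0.0, 1.0]]
```

View pics/scene0.png

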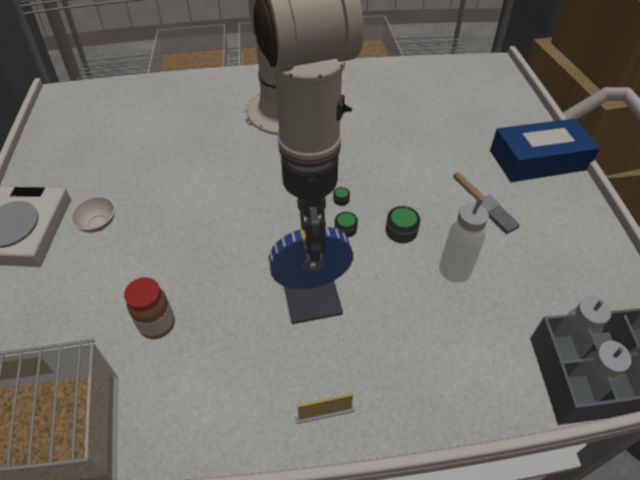

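View pics/side0.png

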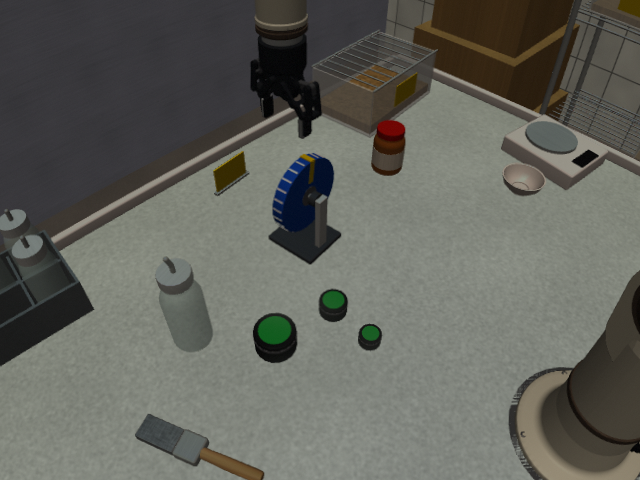

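The scene view shows the wheel at about (312,258), the bottle at (462,245) and the jar at (150,308). In the side view the pucks are at (275,335) large, (333,303) middle and (370,336) small. The yellow stripe is near the top at (312,165).

Run:
```python
from h import *
for n in ['scene','side']:
    f=dict(np.load(f'pics/{n}0.npz'));C=cloud(f);hsv=cv2.cvtColor(f['frame'],cv2.COLOR_BGR2HSV)
    g=cv2.inRange(hsv,(45,80,40),(80,255,255))
    k,l,st,ce=cv2.connectedComponentsWithStats(g)
    for i in range(1,k):
        if st[i,4]>60:
            z=np.median(C[l==i][:,2]);p=C[l==i];p=p[p[:,2]>.01]
            print(n,'green',st[i].tolist(),onplane(f,[ce[i]],z).round(4),'ext',np.ptp(p[:,:2],0).round(3))
    b=cv2.inRange(hsv,(105,120,30),(125,255,255))>0
    P=C[b]; m=(abs(P[:,1]+.0)<.25)&(P[:,0]>.5)&(P[:,0]<.9)&(P[:,2]>.03)&(P[:,2]<.2);P=P[m]
    print('wheel',P.mean(0).round(3),np.percentile(P,[1,99],axis=0).round(3))
    c=P.mean(0);u,s,vt=np.linalg.svd(P-c);print('normal',vt[2].round(3))
    # bottle, jar: clusters of tall points
    for nm,x in [('bottle',(.15,.35)),('jar',(-.4,-.2))]:
        m=(C[...,1]>x[0])&(C[...,1]<x[1])&(C[...,0]>.5)&(C[...,0]<.9)&(C[...,2]>.03)&(C[...,2]<.3)
        Q=C[m];print(nm,len(Q),Q.mean(0).round(3),np.percentile(Q,[1,99],axis=0).round(3)) if len(Q) else print(nm,0)
```

```text
scene green [335, 188, 14, 10, 108] [[0.3516 0.0994 0.0248]] ext [0.032 0.03 ]
scene green [391, 207, 26, 21, 422] [[0.4588 0.215  0.0464]] ext [0.725 0.291]
scene green [337, 213, 19, 14, 214] [[0.4393 0.0961 0.0325]] ext [0.734 0.164]
wheel [0.611 0.011 0.129] [[ 0.593 -0.055  0.054]
 [ 0.618  0.071  0.191]]
normal [0.997 0.074 0.03 ]
bottle 2305 [0.589 0.293 0.119] [[0.553 0.269 0.033]
 [0.607 0.328 0.201]]
jar 5469 [ 0.751 -0.334  0.09 ] [[ 0.607 -0.399  0.03 ]
 [ 0.897 -0.259  0.136]]
side green [322, 291, 23, 18, 331] [[0.4397 0.0952 0.0337]] ext [0.039 0.041]
side green [258, 316, 34, 29, 767] [[0.4596 0.2139 0.047 ]] ext [0.056 0.055]
side green [362, 326, 18, 15, 218] [[0.3523 0.0982 0.0255]] ext [0.03 0.03]
wheel [0.592 0.019 0.137] [[ 0.583 -0.065  0.052]
 [ 0.61   0.078  0.195]]
normal [-0.997 -0.053  0.057]
bottle 3298 [0.556 0.309 0.121] [[0.539 0.275 0.032]
 [0.593 0.335 0.2  ]]
jar 3704 [ 0.739 -0.33   0.084] [[ 0.595 -0.396  0.031]
 [ 0.895 -0.259  0.136]]
```

The middle puck is at about (0.440, 0.096), with its top at 33 mm. Next I'll fit the wheel, bottle and stripe.

```bash
cat >> h.py <<'E'
def stripe(f,c,ax,verbose=False):
    """wheel angle in deg from yellow stripe; c axle centre, ax unit axle x dir"""
    y=np.array([-ax[1],ax[0],0]);C=cloud(f);D=C-c
    hsv=cv2.cvtColor(f['frame'],cv2.COLOR_BGR2HSV)
    m=(cv2.inRange(hsv,(18,120,60),(35,255,255))>0)&(abs(D@ax)<.025)&(np.linalg.norm(D,axis=2)<.085)&(f['z_map']>0)
    Q=D[m]
    if len(Q)<5: return None,len(Q)
    Y,Z=Q@y,Q[:,2]
    a=np.arctan2(-Y,Z);r=np.hypot(Y,Z)
    return np.degrees(np.angle(np.mean(r*np.exp(1j*a)))),len(Q),(r.min().round(3),r.max().round(3))
E
python3 - <<'E'
from h import *
from scipy.optimize import least_squares
S={n:dict(np.load(f'pics/{n}0.npz')) for n in ['scene','side']}
allB=[];W=[]
for n,f in S.items():
    C=cloud(f);hsv=cv2.cvtColor(f['frame'],cv2.COLOR_BGR2HSV)
    m=(C[...,1]>.24)&(C[...,1]<.37)&(C[...,0]>.5)&(C[...,0]<.65)&(C[...,2]>.04)&(C[...,2]<.13)&(f['z_map']>0)
    allB.append(C[m][:,:2])
    s=least_squares(lambda p:np.hypot(*(C[m][:,:2]-p).T)-.034,[.575,.3],loss='soft_l1',f_scale=.002).x;print(n,'bottle',s.round(4))
    b=(cv2.inRange(hsv,(105,120,30),(125,255,255))>0)&(C[...,2]>.04)&(C[...,2]<.2)&(abs(C[...,1])<.12)&(abs(C[...,0]-.6)<.05)
    P=C[b];s=1 if n=='scene' else -1
    # face plane: robust x = a + k*y + h z
    r=least_squares(lambda p:P[:,0]-p[0]-p[1]*P[:,1]-p[2]*(P[:,2]-.12),[.6,0,0],loss='soft_l1',f_scale=.001).x
    print(n,'face x at y=0',r[0].round(4),'slope(dx/dy)',r[1].round(4),r[2].round(4),len(P))
    Q=P[abs(P[:,0]-r[0]-r[1]*P[:,1])<.004]
    for z in (.09,.11,.13,.15): 
        q=Q[abs(Q[:,2]-z)<.004];print('  z',z,np.percentile(q[:,1],[.5,99.5]).round(4))
    (cx,cy),rr=cv2.minEnclosingCircle(Q[:,1:].astype(np.float32));print('  circ',cx,cy,rr)
B=np.vstack(allB);print('both',least_squares(lambda p:np.hypot(*(B-p).T)-.034,[.575,.3],loss='soft_l1',f_scale=.002).x)
E
```

```text
scene bottle [0.5712 0.3031]
scene face x at y=0 0.6125 slope(dx/dy) -0.0842 0.0014 1790
  z 0.09 [-0.0468  0.0669]
  z 0.11 [-0.0446  0.0746]
  z 0.13 [-0.0449  0.0729]
  z 0.15 [-0.0532  0.0706]
  circ 0.0039809527806937695 0.12175193428993225 0.07535214722156525
side bottle [0.5745 0.3009]
side face x at y=0 0.591 slope(dx/dy) -0.0836 0.0154 2528
  z 0.09 [-0.0613  0.0681]
  z 0.11 [-0.068   0.0751]
  z 0.13 [-0.069   0.0772]
  z 0.15 [-0.0636  0.0728]
  circ 0.0042449701577425 0.12004780769348145 0.0766284167766571
both [0.57334078 0.3018549 ]
```

```bash
python3 -m creep '[{"translation":[16,-35,0],"roll":0},{"translation":[16,-35,0],"roll":0},{"translation":[16,-35,0],"roll":0},{"translation":[16,-35,20],"roll":0},{"translation":[16,-35,25],"roll":0},{"translation":[16,-35,25],"roll":0},{"translation":[0,0,20],"roll":0},{"translation":[0,0,0],"roll":0}]' 0.85 40
python3 - <<'E'
from h import *
f=cam('wrist');C=cloud(f);cv2.imwrite('pics/w1.png',f['frame'])
g=cv2.inRange(cv2.cvtColor(f['frame'],cv2.COLOR_BGR2HSV),(45,80,40),(80,255,255))
k,l,st,ce=cv2.connectedComponentsWithStats(g)
for i in range(1,k):
    if st[i,4]>100: z=np.median(C[l==i][:,2]);print(st[i].tolist(),z.round(3),onplane(f,[ce[i]],z).round(4))
print(get_state()['ee_pos'],get_state()['contact_force'])
E
```

```text
t: 0.82
ee_pos: [0.443, 0.0923, 0.1164]
tcp_rot: [-179.6, 0.1, 90.2]
contact_force: [0.7, 0.5, -0.2]
width: 0.851
grasp_force: 0.0
[305, 3, 89, 98, 6884] 0.048 [[0.4593 0.2164 0.0475]]
[183, 209, 40, 38, 1221] 0.026 [[0.3515 0.0997 0.0263]]
[291, 210, 53, 50, 2054] 0.034 [[0.4397 0.0964 0.0339]]
[0.44598598 0.09224196 0.11828288] [0.43155357 0.37659427 0.84583978]
```

```bash
python3 -m creep '[{"translation":[0,0,30],"roll":0},{"translation":[0,0,30],"roll":0},{"translation":[0,0,30],"roll":0},{"translation":[0,0,20],"roll":0},{"translation":[0,0,0],"roll":0},{"translation":[0,0,0],"roll":0},{"translation":[0,0,0],"roll":0}]'; python3 -c "
from h import *
for i in range(3): s=get_state();print(s['ee_pos'],s['tcp_rot'],s['contact_force']);grab_frame('side')"
```

```text
t: 1.45
ee_pos: [0.4501, 0.0927, 0.0109]
tcp_rot: [179.8, -0.0, 90.0]
contact_force: [0.7, -0.5, 0.7]
width: 0.85
grasp_force: 0.0
[0.45008853 0.09265611 0.01086807] [ 1.79846288e+02 -3.14081414e-02  8.99519917e+01] [ 0.71169924 -0.46431575  0.6807741 ]
[0.45015273 0.0926884  0.01113093] [ 1.79804128e+02 -3.11305840e-02  8.99618699e+01] [ 0.96687363 -0.63775991  0.31542721]
[0.45002056 0.09265606 0.01117053] [ 1.79792779e+02 -2.84596970e-02  8.99650948e+01] [-0.27664964  0.4371526  -0.9614275 ]
```

```bash
python3 -m creep '[{"translation":[3.5,-10.5,0],"roll":0},{"translation":[0,0,8],"roll":0},{"translation":[0,0,0],"roll":0},{"translation":[0,0,0],"roll":0}]'; python3 -m creep '[{"translation":[0,0,0],"roll":0},{"translation":[0,0,0],"roll":0},{"translation":[0,0,0],"roll":0},{"translation":[0,0,0],"roll":0},{"translation":[0,0,0],"roll":0},{"translation":[0,0,0],"roll":0}]' 0.3 40
```

```text
t: 1.93
ee_pos: [0.4367, 0.0959, 0.0011]
tcp_rot: [-180.0, 0.0, 90.0]
contact_force: [0.5, -0.1, -0.5]
width: 0.847
grasp_force: 0.0
t: 2.43
ee_pos: [0.4394, 0.0965, 0.0044]
tcp_rot: [179.8, 0.0, 90.0]
contact_force: [-7.7, -1.4, 38.4]
width: 0.302
grasp_force: 18.9
```

Run:
```python
from h import *
a=cam('wrist')['frame'];b=cam('side')['frame'];cv2.imwrite('pics/c1.png',np.hstack([cv2.resize(a,(400,300)),cv2.resize(b[200:440,230:550],(400,300))]))
```

```text
(no output)
```

View pics/c1.png

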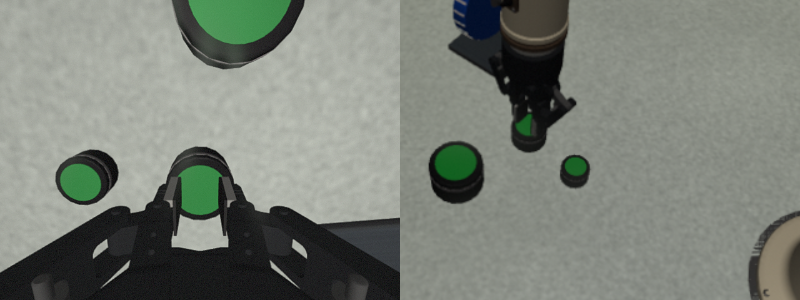

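The view shows the pads at columns 175–230, inside the puck's outline (167–233), and there is a 38 N upward force. The fingers seem to be on the puck's top rather than around it. I'll check the depths.

Run:
```python
from h import *
s=get_state();print(s['ee_pos'],s['contact_force'],s['width'],s['grasp_force'])
f=cam('wrist');C=cloud(f)
g=cv2.inRange(cv2.cvtColor(f['frame'],cv2.COLOR_BGR2HSV),(45,80,40),(80,255,255))
k,l,st,ce=cv2.connectedComponentsWithStats(g)
for i in range(1,k):
    if st[i,4]>100: z=np.median(C[l==i][:,2]);print(st[i].tolist(),z.round(3),C[l==i].mean(0).round(4))
for v in range(260,400,16):
    print(v,[tuple((C[v,u]*1000).astype(int)) for u in range(264,384,16)])
```

```text
[0.43933895 0.09654687 0.00444941] [-7.91549214 -1.49946309 38.32417097] 0.3046130005306281 19.217140940017998
[301, 0, 166, 71, 8683] 0.048 [0.4583 0.2004 0.048 ]
[96, 261, 67, 61, 3138] 0.026 [0.3513 0.1001 0.0267]
[285, 264, 71, 81, 4488] 0.034 [0.4383 0.0976 0.0346]
260 [(np.int64(409), np.int64(106), np.int64(1)), (np.int64(419), np.int64(113), np.int64(20)), (np.int64(428), np.int64(117), np.int64(32)), (np.int64(434), np.int64(117), np.int64(32)), (np.int64(441), np.int64(116), np.int64(32)), (np.int64(448), np.int64(116), np.int64(32)), (np.int64(457), np.int64(112), np.int64(18)), (np.int64(468), np.int64(106), np.int64(0))]
276 [(np.int64(408), np.int64(97), np.int64(1)), (np.int64(421), np.int64(110), np.int64(33)), (np.int64(428), np.int64(110), np.int64(34)), (np.int64(434), np.int64(110), np.int64(34)), (np.int64(441), np.int64(110), np.int64(34)), (np.int64(448), np.int64(110), np.int64(34)), (np.int64(455), np.int64(110), np.int64(33)), (np.int64(468), np.int64(97), np.int64(0))]
292 [(np.int64(408), np.int64(88), np.int64(1)), (np.int64(422), np.int64(108), np.int64(
[... 1778 characters left out ...]
64(114), np.int64(105)), (np.int64(424), np.int64(88), np.int64(70)), (np.int64(424), np.int64(39), np.int64(1)), (np.int64(434), np.int64(38), np.int64(1)), (np.int64(443), np.int64(38), np.int64(0)), (np.int64(452), np.int64(39), np.int64(1)), (np.int64(452), np.int64(88), np.int64(69)), (np.int64(450), np.int64(114), np.int64(106))]
388 [(np.int64(426), np.int64(114), np.int64(112)), (np.int64(415), np.int64(28), np.int64(0)), (np.int64(424), np.int64(27), np.int64(0)), (np.int64(434), np.int64(28), np.int64(1)), (np.int64(443), np.int64(28), np.int64(1)), (np.int64(452), np.int64(27), np.int64(0)), (np.int64(462), np.int64(27), np.int64(0)), (np.int64(450), np.int64(113), np.int64(111))]
```

```bash
python3 -m creep '[{"translation":[0,0,-30],"roll":0},{"translation":[0,0,-30],"roll":0},{"translation":[0,0,0],"roll":0},{"translation":[0,0,0],"roll":0}]' 0.6 40
python3 - <<'E'
from h import *
s=get_state();print(s['ee_pos'],s['width'])
f=cam('wrist');C=cloud(f);b=cam('side');Cb=cloud(b)
T=np.eye(4);T[:3,:3]=R.from_euler('xyz',s['tcp_rot'],degrees=True).as_matrix();T[:3,3]=s['ee_pos']
for n,c,fr in (('wrist',C,f),('side',Cb,b)):
    D=(c-T[:3,3])@T[:3,:3]
    m=(abs(D[...,0])<.02)&(abs(D[...,1])<.06)&(D[...,2]>-.08)&(D[...,2]<.03)&(fr['z_map']>0)
    Q=D[m]*1000;print(n,len(Q))
    for z in range(-80,30,8):
        q=Q[(Q[:,2]>=z)&(Q[:,2]<z+8)]
        if len(q):
            neg=q[q[:,1]<0];pos=q[q[:,1]>=0]
            print(z,len(q),'x',q[:,0].min().round(),q[:,0].max().round(),'y-',(neg[:,1].min().round(),neg[:,1].max().round()) if len(neg) else '','y+',(pos[:,1].min().round(),pos[:,1].max().round()) if len(pos) else '')
g=cv2.inRange(cv2.cvtColor(f['frame'],cv2.COLOR_BGR2HSV),(45,80,40),(80,255,255))
k,l,st,ce=cv2.connectedComponentsWithStats(g)
for i in range(1,k):
    if st[i,4]>100: z=np.median(C[l==i][:,2]);print(st[i].tolist(),z.round(3),onplane(f,[ce[i]],z).round(4))
cv2.imwrite('pics/c2.png',np.hstack([cv2.resize(f['frame'],(400,300)),cv2.resize(b['frame'][200:440,230:550],(400,300))]))
E
```

```text
t: 2.92
ee_pos: [0.4392, 0.0961, 0.0631]
tcp_rot: [179.8, -0.0, 90.0]
contact_force: [-1.0, -0.4, -0.7]
width: 0.603
grasp_force: 0.0
[0.43922044 0.09612146 0.06305721] 0.6028208124157954
wrist 10147
-80 1818 x 4.0 15.0 y- (np.float64(-59.0), np.float64(-27.0)) y+ (np.float64(25.0), np.float64(57.0))
-72 1380 x -10.0 13.0 y- (np.float64(-39.0), np.float64(-26.0)) y+ (np.float64(24.0), np.float64(36.0))
-64 1169 x -11.0 13.0 y- (np.float64(-40.0), np.float64(-26.0)) y+ (np.float64(24.0), np.float64(39.0))
-56 1027 x -10.0 13.0 y- (np.float64(-41.0), np.float64(-26.0)) y+ (np.float64(24.0), np.float64(38.0))
-48 878 x -10.0 13.0 y- (np.float64(-40.0), np.float64(-26.0)) y+ (np.float64(24.0), np.float64(38.0))
-40 482 x -10.0 13.0 y- (np.float64(-39.0), np.float64(-26.0)) y+ (np.float64(24.0), np.float64(37.0))
-32 12 x -6.0 7.0 y- (np.float64(-27.0), np.float64(-27.0)) y+ (np.float64(25.0), np.float64(25.0))
24 3381 x -20.0 20.0 y- (np.float64(-25.0), np.float64(-0.0)) y+ (np.float64(0.0), np.float64(23.0))
side 792
-80 111 x -10.0 14.0 y- (np.float64(-57.0), np.float64(-27.0)) y+ (np.
[... 209 characters left out ...]
64(24.0), np.float64(37.0))
-56 81 x -10.0 12.0 y- (np.float64(-40.0), np.float64(-26.0)) y+ (np.float64(24.0), np.float64(38.0))
-48 82 x -10.0 12.0 y- (np.float64(-40.0), np.float64(-25.0)) y+ (np.float64(24.0), np.float64(38.0))
-40 51 x -10.0 11.0 y- (np.float64(-37.0), np.float64(-27.0)) y+ (np.float64(24.0), np.float64(37.0))
-32 9 x -10.0 7.0 y- (np.float64(-31.0), np.float64(-31.0)) y+ (np.float64(24.0), np.float64(26.0))
24 314 x -20.0 20.0 y- (np.float64(-23.0), np.float64(-0.0)) y+ (np.float64(0.0), np.float64(24.0))
[304, 0, 116, 96, 9251] 0.048 [[0.4581 0.2116 0.0476]]
[154, 230, 49, 47, 1796] 0.026 [[0.3508 0.0999 0.0264]]
[288, 231, 64, 61, 3055] 0.034 [[0.4382 0.097  0.0339]]
```

View pics/c2.png

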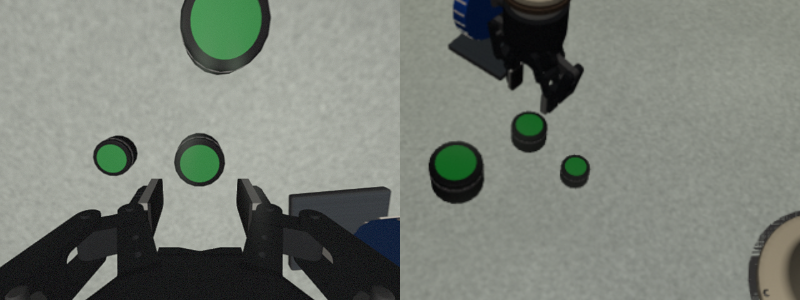

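The pictures show clear fingertips and a puck that hasn't moved. Both cameras put the real tips about 33 mm behind the reported TCP at opening 0.6, so the reported TCP is about 28 mm too far forward. I'll allow for that and regrasp lower.

```bash
python3 -m creep '[{"translation":[0,0,30],"roll":0},{"translation":[0,0,30],"roll":0},{"translation":[0,0,20],"roll":0},{"translation":[0,0,8],"roll":0},{"translation":[0,0,0],"roll":0},{"translation":[0,0,0],"roll":0}]' 0.85 40;  python3 -m creep '[{"translation":[0,0,0],"roll":0},{"translation":[0,0,0],"roll":0},{"translation":[0,0,0],"roll":0},{"translation":[0,0,0],"roll":0},{"translation":[0,0,0],"roll":0}]' 0.3 40
```

```text
t: 3.52
ee_pos: [0.4365, 0.0961, -0.0271]
tcp_rot: [-179.9, 0.0, 90.0]
contact_force: [0.1, -0.3, -0.0]
width: 0.852
grasp_force: 0.0
t: 3.93
ee_pos: [0.4385, 0.0962, -0.0253]
tcp_rot: [179.9, -0.0, 90.0]
contact_force: [-1.1, -0.1, 6.7]
width: 0.578
grasp_force: 41.5
```

```bash
python3 -m creep '[{"translation":[0,0,-20],"roll":0},{"translation":[0,0,-30],"roll":0},{"translation":[14,25,0],"roll":0},{"translation":[14,31,0],"roll":0},{"translation":[14,31,0],"roll":0},{"translation":[15,31,0],"roll":0},{"translation":[0,31,0],"roll":0},{"translation":[0,0,0],"roll":0}]'; python3 -m creep '[{"translation":[0,0,0],"roll":0},{"translation":[0,0,0],"roll":0}]'
python3 - <<'E'
from h import *
print(get_state()['ee_pos'])
f=cam('wrist');C=cloud(f)
g=cv2.inRange(cv2.cvtColor(f['frame'],cv2.COLOR_BGR2HSV),(45,80,40),(80,255,255))
k,l,st,ce=cv2.connectedComponentsWithStats(g)
for i in range(1,k):
    if st[i,4]>100: z=np.median(C[l==i][:,2]);print(st[i].tolist(),z.round(3),onplane(f,[ce[i]],z).round(4))
E
```

```text
t: 4.6
ee_pos: [0.5936, 0.1537, 0.0249]
tcp_rot: [179.6, -0.1, 89.9]
contact_force: [1.9, 0.3, -0.7]
width: 0.576
grasp_force: 42.0
t: 4.77
ee_pos: [0.5853, 0.1525, 0.0232]
tcp_rot: [-179.9, 0.0, 90.0]
contact_force: [-0.3, 0.6, -0.9]
width: 0.572
grasp_force: 42.0
[0.58531425 0.15245582 0.02320037]
[0, 85, 79, 139, 8521] 0.048 [[0.4681 0.2145 0.0476]]
[266, 290, 107, 97, 8081] 0.082 [[0.5843 0.1537 0.0823]]
```

```bash
python3 -m creep '[{"translation":[-0.5,3,20],"roll":0},{"translation":[0,0,18],"roll":0},{"translation":[0,0,7],"roll":0},{"translation":[0,0,3],"roll":0},{"translation":[0,0,0],"roll":0},{"translation":[0,0,0],"roll":0}]'; python3 -m creep '[{"translation":[0,0,0],"roll":0},{"translation":[0,0,0],"roll":0},{"translation":[0,0,0],"roll":0},{"translation":[0,0,-15],"roll":0},{"translation":[0,0,-35],"roll":0},{"translation":[0,0,-40],"roll":0},{"translation":[0,0,-40],"roll":0},{"translation":[0,0,-40],"roll":0}]' 0.9
python3 - <<'E'
from h import *
f=cam('wrist');C=cloud(f)
g=cv2.inRange(cv2.cvtColor(f['frame'],cv2.COLOR_BGR2HSV),(45,80,40),(80,255,255))
k,l,st,ce=cv2.connectedComponentsWithStats(g)
for i in range(1,k):
    if st[i,4]>100: z=np.median(C[l==i][:,2]);print(st[i].tolist(),z.round(3),onplane(f,[ce[i]],z).round(4))
c=np.array([.6015,.004,.12]);a=np.radians(-0+5);ax=np.array([np.cos(a),np.sin(a),0])
for n in ('scene','side'):
    f=cam(n); print(n,stripe(f,c,ax)); cv2.imwrite(f'pics/{n}2.png',f['frame'])
E
```

```text
t: 5.32
ee_pos: [0.589, 0.1526, -0.024]
tcp_rot: [180.0, -0.0, 90.0]
contact_force: [0.4, -0.3, -0.7]
width: 0.572
grasp_force: 41.9
t: 5.98
ee_pos: [0.5889, 0.1527, 0.1483]
tcp_rot: [180.0, -0.0, 90.0]
contact_force: [0.5, -0.6, 0.2]
width: 0.905
grasp_force: 0.0
[102, 114, 82, 77, 4915] 0.047 [[0.4547 0.2161 0.0474]]
[297, 208, 47, 48, 1750] 0.034 [[0.5884 0.1514 0.0339]]
[33, 270, 39, 35, 967] 0.026 [[0.349  0.0988 0.0263]]
scene (np.float64(7.014069251206529), 141, (np.float64(0.034), np.float64(0.078)))
side (np.float64(7.378413637751332), 61, (np.float64(0.074), np.float64(0.079)))
```

```bash
python3 -m creep '[{"translation":[0,0,-40],"roll":0},{"translation":[-37.5,3.5,0],"roll":0},{"translation":[-37.5,3.5,0],"roll":0},{"translation":[-37.5,3.5,0],"roll":0},{"translation":[-37.5,3,0],"roll":0},{"translation":[0,0,0],"roll":-5},{"translation":[0,0,0],"roll":0},{"translation":[0,0,0],"roll":0}]' 0.7 30
python3 - <<'E'
from h import *
s=get_state();print(s['ee_pos'],s['tcp_rot'])
f=cam('wrist');cv2.imwrite('pics/w3.png',f['frame']);C=cloud(f)
hsv=cv2.cvtColor(f['frame'],cv2.COLOR_BGR2HSV)
b=(cv2.inRange(hsv,(105,100,30),(125,255,255))>0)&(abs(C[...,2]-.12)<.08)&(abs(C[...,0]-.6)<.06)
P=C[b];print(len(P),np.percentile(P,[1,50,99],axis=0).round(4))
E
```

```text
t: 6.8
ee_pos: [0.602, 0.0025, 0.1848]
tcp_rot: [-179.9, -0.1, 94.9]
contact_force: [1.2, 1.0, 0.2]
width: 0.701
grasp_force: 0.0
[0.60201932 0.00251096 0.1847783 ] [-1.79915089e+02 -5.78021604e-02  9.48588817e+01]
7010 [[ 0.5842 -0.0457  0.1519]
 [ 0.5989  0.0278  0.1887]
 [ 0.6145  0.0727  0.1966]]
```

View pics/w3.png

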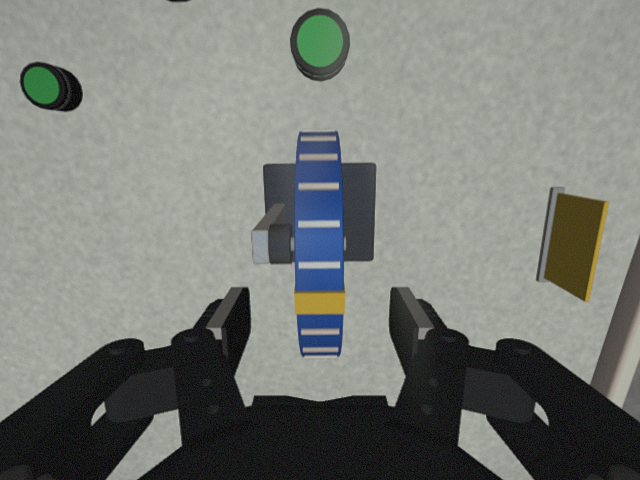

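The view shows the wheel rim centred between the fingers at columns 298–343, with the yellow stripe at (320,302). I'll lower and grip now.

```bash
python3 -m creep '[{"translation":[0,0,30],"roll":0},{"translation":[0,0,22],"roll":0},{"translation":[0,0,0],"roll":0}]'; python3 -m creep '[{"translation":[0,0,0],"roll":0},{"translation":[0,0,0],"roll":0},{"translation":[0,0,0],"roll":0},{"translation":[0,0,0],"roll":0},{"translation":[0,0,0],"roll":0}]' 0 30;  python3 -m creep '[{"translation":[-14.5,0,1.8],"roll":0},{"translation":[-13.7,0,5.2],"roll":0},{"translation":[-12,0,8.4],"roll":0},{"translation":[-9.6,0,11],"roll":0},{"translation":[0,0,0],"roll":0},{"translation":[0,0,0],"roll":0}]'
cat > st.py <<'E'
from h import *
a=np.radians(5);c=np.array([.6015,.004,.12]);ax=np.array([np.cos(a),np.sin(a),0])
s=get_state();print(s['t'],[ (n,)+stripe(cam(n),c,ax)[:2] for n in ('scene','side')],s['contact_force'].round(1),s['ee_pos'].round(4))
E
python3 st.py
```

```text
t: 7.1
ee_pos: [0.5989, 0.0043, 0.129]
tcp_rot: [-179.5, -0.1, 95.1]
contact_force: [-1.8, -0.1, -0.9]
width: 0.698
grasp_force: 0.0
t: 7.52
ee_pos: [0.6019, 0.0033, 0.1351]
tcp_rot: [-179.9, 0.0, 95.1]
contact_force: [-6.8, 1.0, 4.8]
width: 0.274
grasp_force: 31.1
t: 8.02
ee_pos: [0.6067, -0.048, 0.1072]
tcp_rot: [-179.9, 0.1, 95.0]
contact_force: [-1.8, -1.6, -5.0]
width: 0.28
grasp_force: 33.8
8.0167 [('scene', np.float64(57.37150808346614), 34), ('side', np.float64(51.287077683652356), 5)] [-1.8 -1.6 -5. ] [ 0.6067 -0.048   0.1072]
```

```bash
python3 -m creep '[{"translation":[0,0,0],"roll":0},{"translation":[0,0,0],"roll":0},{"translation":[0,0,-30],"roll":0},{"translation":[0,0,-40],"roll":0},{"translation":[0,0,-30],"roll":0}]' 0.6 >/dev/null; python3 st.py; python3 -m creep '[{"translation":[0,0,0],"roll":0},{"translation":[0,0,0],"roll":0},{"translation":[0,0,0],"roll":0},{"translation":[0,0,0],"roll":0},{"translation":[0,0,0],"roll":0},{"translation":[0,0,0],"roll":0},{"translation":[0,0,0],"roll":0},{"translation":[0,0,0],"roll":0}]' >/dev/null; python3 st.py
```

```text
8.5333 [('scene', np.float64(77.43594276251396), 69), ('side', np.float64(77.4438317419839), 14)] [-0.3  0.9  1.1] [ 0.6085 -0.0459  0.2101]
9.3 [('scene', np.float64(130.52491088125902), 52), ('side', None, 0)] [ 0.2 -0.1  0.1] [ 0.6071 -0.0471  0.2067]
```

```bash
Z='[{"translation":[0,0,0],"roll":0}]'; for i in 1 2 3; do python3 -m creep '[{"translation":[0,0,0],"roll":0},{"translation":[0,0,0],"roll":0},{"translation":[0,0,0],"roll":0},{"translation":[0,0,0],"roll":0},{"translation":[0,0,0],"roll":0},{"translation":[0,0,0],"roll":0},{"translation":[0,0,0],"roll":0},{"translation":[0,0,0],"roll":0}]' >/dev/null; python3 st.py; done
```

```text
10.0667 [('scene', np.float64(147.1518098057157), 54), ('side', None, 0)] [ 0.2  0.2 -0.3] [ 0.6072 -0.0471  0.207 ]
10.8333 [('scene', np.float64(149.05509425788418), 56), ('side', None, 0)] [-0.2 -0.5 -0.1] [ 0.6072 -0.0472  0.207 ]
11.6 [('scene', np.float64(149.64471130492578), 52), ('side', None, 0)] [-0.8  1.2  0. ] [ 0.6071 -0.0472  0.207 ]
```

```bash
python3 -m creep '[{"translation":[32,0,0],"roll":0},{"translation":[32,0,0],"roll":0},{"translation":[32.4,0,0],"roll":0},{"translation":[0,0,32],"roll":0},{"translation":[0,0,32],"roll":0},{"translation":[0,0,32],"roll":0},{"translation":[0,0,0],"roll":0},{"translation":[0,0,0],"roll":0}]';  python3 -m creep '[{"translation":[0,0,0],"roll":0},{"translation":[0,0,0],"roll":0},{"translation":[0,0,0],"roll":0},{"translation":[0,0,0],"roll":0}]' 0 30
```

```text
t: 12.37
ee_pos: [0.5972, 0.0487, 0.1097]
tcp_rot: [-179.8, -0.0, 95.0]
contact_force: [0.2, 0.5, 0.6]
width: 0.6
grasp_force: 0.0
t: 12.7
ee_pos: [0.5975, 0.0493, 0.113]
tcp_rot: [-179.9, 0.0, 95.1]
contact_force: [-7.8, 0.2, 4.3]
width: 0.273
grasp_force: 32.9
```

```bash
python3 -m creep '[{"translation":[-11.5,0,-10.6],"roll":0},{"translation":[-13.9,0,-7.2],"roll":0},{"translation":[-15.3,0,-3.4],"roll":0},{"translation":[-15.6,0,0.7],"roll":0},{"translation":[-14.9,0,4.7],"roll":0},{"translation":[-13.2,0,8.4],"roll":0},{"translation":[-10.6,0,11.5],"roll":0},{"translation":[0,0,0],"roll":0}]'; python3 st.py;  python3 -m creep '[{"translation":[0,0,0],"roll":0},{"translation":[0,0,0],"roll":0},{"translation":[0,0,-30],"roll":0},{"translation":[0,0,-40],"roll":0},{"translation":[0,0,-30],"roll":0}]' 0.6 >/dev/null; python3 st.py
```

```text
t: 13.37
ee_pos: [0.6066, -0.0471, 0.1076]
tcp_rot: [-180.0, 0.0, 94.9]
contact_force: [-3.2, -0.4, -0.8]
width: 0.273
grasp_force: 34.6
13.3667 [('scene', np.float64(-119.5623503551184), 52), ('side', np.float64(-115.58130438301018), 39)] [-3.2 -0.4 -0.8] [ 0.6066 -0.0471  0.1076]
13.8833 [('scene', np.float64(-134.5948109361148), 50), ('side', np.float64(-130.9107277321025), 12)] [ 1.1 -0.6  1.2] [ 0.6084 -0.0446  0.2101]
```

```bash
for i in 1 2 3; do python3 -m creep '[{"translation":[0,0,0],"roll":0},{"translation":[0,0,0],"roll":0},{"translation":[0,0,0],"roll":0},{"translation":[0,0,0],"roll":0},{"translation":[0,0,0],"roll":0},{"translation":[0,0,0],"roll":0},{"translation":[0,0,0],"roll":0},{"translation":[0,0,0],"roll":0}]' >/dev/null; python3 st.py; done
python3 - <<'E'
from h import *
for n,b in (('scene',(200,340,240,380)),):
    f=cam(n)['frame'];cv2.imwrite('pics/s5.png',cv2.resize(f[b[0]:b[1],b[2]:b[3]],(560,560),interpolation=cv2.INTER_NEAREST))
E
```

```text
14.65 [('scene', np.float64(-143.8111249171931), 56), ('side', np.float64(-139.881385528743), 8)] [ 0.2 -0.2 -0.4] [ 0.6069 -0.0457  0.2065]
15.4167 [('scene', np.float64(-145.2893221511861), 55), ('side', np.float64(-143.43806892944028), 6)] [ 0.2  0.4 -0.4] [ 0.607  -0.0458  0.2069]
16.1833 [('scene', np.float64(-145.2475172921136), 55), ('side', np.float64(-142.25827006092695), 6)] [ 0.6 -0.6 -0.5] [ 0.607  -0.0458  0.2069]
```

View pics/s5.png

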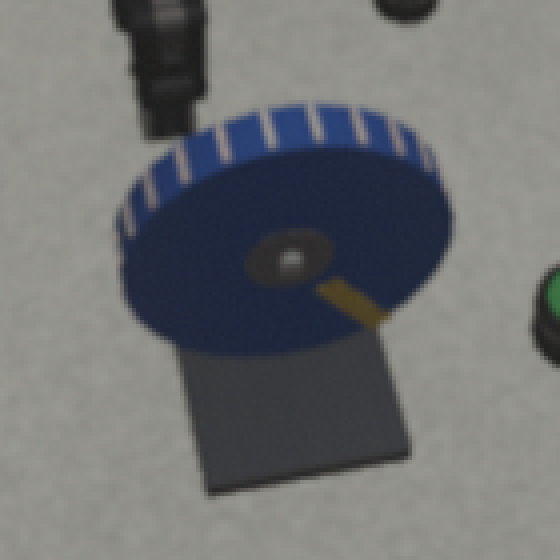

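The crop shows the stripe on the far face pointing down and to the right, from (325,290) to (380,320). The two stops are 149.6° and 214.8°, so the heavy side is down at a wheel angle of about 182.2°, with the wheel stopping 32.6° short. I'll grip the rim and turn it back.

```bash
python3 -m creep '[{"translation":[16.5,0,0],"roll":0},{"translation":[0,0,30],"roll":0},{"translation":[0,0,30],"roll":0},{"translation":[0,0,24.5],"roll":0},{"translation":[0,0,0],"roll":0},{"translation":[0,0,0],"roll":0}]';  python3 -m creep '[{"translation":[0,0,0],"roll":0},{"translation":[0,0,0],"roll":0},{"translation":[0,0,0],"roll":0},{"translation":[0,0,0],"roll":0}]' 0 30; python3 st.py; python3 -m creep '[{"translation":[10.2,0,-5.3],"roll":0},{"translation":[11,0,-3.3],"roll":0},{"translation":[11.4,0,-1.1],"roll":0},{"translation":[0,0,0],"roll":0},{"translation":[0,0,0],"roll":0},{"translation":[0,0,0],"roll":0},{"translation":[0,0,0],"roll":0}]'; python3 st.py
```

```text
t: 16.83
ee_pos: [0.6045, -0.0293, 0.1214]
tcp_rot: [-179.8, -0.0, 95.0]
contact_force: [0.4, -0.2, 0.7]
width: 0.597
grasp_force: 0.0
t: 17.17
ee_pos: [0.605, -0.03, 0.1244]
tcp_rot: [-180.0, 0.1, 95.0]
contact_force: [-5.7, -1.3, 6.1]
width: 0.276
grasp_force: 32.1
17.1667 [('scene', np.float64(-144.90228071980684), 52), ('side', np.float64(-141.62586654245266), 10)] [-5.7 -1.3  6.1] [ 0.605  -0.03    0.1244]
t: 17.85
ee_pos: [0.6019, 0.0032, 0.1337]
tcp_rot: [-179.9, 0.1, 95.1]
contact_force: [-6.0, -1.9, 2.4]
width: 0.275
grasp_force: 30.7
17.85 [('scene', np.float64(-173.33474265199305), 59), ('side', None, 3)] [-6.  -1.9  2.4] [0.6019 0.0032 0.1337]
```

```bash
python3 -m creep '[{"translation":[2.5,0,0],"roll":0},{"translation":[2.7,0,0.3],"roll":0},{"translation":[0,0,0],"roll":0},{"translation":[0,0,0],"roll":0},{"translation":[0,0,0],"roll":0},{"translation":[0,0,0],"roll":0}]'; python3 st.py; python3 st.py
```

```text
t: 18.45
ee_pos: [0.6016, 0.0061, 0.1336]
tcp_rot: [-179.9, 0.2, 95.0]
contact_force: [-5.5, -4.4, 4.8]
width: 0.28
grasp_force: 31.4
18.45 [('scene', np.float64(-175.57422292587006), 57), ('side', None, 3)] [-5.5 -4.4  4.8] [0.6016 0.0061 0.1336]
18.55 [('scene', np.float64(-175.46424851346322), 59), ('side', None, 4)] [-5.3 -4.4  4.5] [0.6016 0.0061 0.1336]
```

```bash
python3 -m creep '[{"translation":[2.5,0,0],"roll":0},{"translation":[2,0,0],"roll":0},{"translation":[0,0,0],"roll":0},{"translation":[0,0,0],"roll":0},{"translation":[0,0,0],"roll":0},{"translation":[0,0,0],"roll":0}]'; python3 st.py; python3 st.py
python3 - <<'E'
from h import *
a=np.radians(5);c=np.array([.6015,.004,.12]);ax=np.array([np.cos(a),np.sin(a),0]);y=np.array([-ax[1],ax[0],0])
f=cam('scene');hsv=cv2.cvtColor(f['frame'],cv2.COLOR_BGR2HSV);C=cloud(f)
m=(cv2.inRange(hsv,(18,120,40),(35,255,255))>0)&(np.linalg.norm(C-c,axis=2)<.09)
v,u=np.nonzero(m);r=ray(f,np.c_[u,v])@f['T'][:3,:3].T;o=f['T'][:3,3]
P=o+r*(((c+.012*ax-o)@ax)/(r@ax))[:,None]-c
print(len(P),np.degrees(np.arctan2(-(P@y).mean(),P[:,2].mean()))%360,(P@y).mean(),P[:,2].min(),P[:,2].max())
E
```

```text
t: 19.15
ee_pos: [0.6012, 0.0103, 0.1332]
tcp_rot: [-179.9, 0.2, 95.0]
contact_force: [-6.1, -4.3, 2.8]
width: 0.275
grasp_force: 31.3
19.15 [('scene', np.float64(-179.20542746217023), 55), ('side', None, 1)] [-6.1 -4.3  2.8] [0.6012 0.0103 0.1332]
19.25 [('scene', np.float64(-179.29764698759033), 56), ('side', None, 1)] [-5.2 -5.7  3.8] [0.6012 0.0103 0.1333]
55 180.8152536922184 0.0007313790771595245 -0.07249200891462382 -0.031059736648456848
```

```bash
python3 -m creep '[{"translation":[-2.5,0,0],"roll":0},{"translation":[0,0,0],"roll":0},{"translation":[0,0,0],"roll":0},{"translation":[0,0,0],"roll":0},{"translation":[0,0,0],"roll":0},{"translation":[0,0,0],"roll":0}]'; python3 st.py; python3 st.py
```

```text
t: 19.9
ee_pos: [0.6012, 0.01, 0.1333]
tcp_rot: [-179.9, 0.1, 95.0]
contact_force: [-5.4, -1.5, 3.4]
width: 0.277
grasp_force: 31.0
19.9 [('scene', np.float64(-178.72633257581214), 56), ('side', None, 1)] [-5.4 -1.5  3.4] [0.6012 0.01   0.1333]
20.0 [('scene', np.float64(-178.83722812242686), 57), ('side', None, 2)] [-5.4 -1.3  3.5] [0.6012 0.01   0.1333]
```

```bash
python3 -m creep '[{"translation":[-2,0,0],"roll":0},{"translation":[0,0,0],"roll":0},{"translation":[0,0,0],"roll":0},{"translation":[0,0,0],"roll":0},{"translation":[0,0,0],"roll":0},{"translation":[0,0,0],"roll":0}]' 0 40; python3 st.py; python3 st.py
python3 - <<'E'
from h import *
f=cam('side');C=cloud(f);g=cv2.inRange(cv2.cvtColor(f['frame'],cv2.COLOR_BGR2HSV),(45,80,40),(80,255,255))
k,l,st,ce=cv2.connectedComponentsWithStats(g)
for i in range(1,k):
    if st[i,4]>60: print(onplane(f,[ce[i]],np.median(C[l==i][:,2])).round(4))
cv2.imwrite('pics/e.png',f['frame'])
E
```

```text
t: 20.6
ee_pos: [0.6012, 0.0098, 0.1333]
tcp_rot: [-179.9, -0.0, 95.1]
contact_force: [-6.0, 1.5, 2.9]
width: 0.273
grasp_force: 40.2
20.6 [('scene', np.float64(-178.44947211059423), 58), ('side', None, 4)] [-6.   1.5  2.9] [0.6012 0.0098 0.1333]
20.7 [('scene', np.float64(-178.43612551228253), 58), ('side', None, 4)] [-5.8  0.5  3.6] [0.6012 0.0098 0.1333]
[[0.5892 0.1509 0.034 ]]
[[0.4596 0.214  0.047 ]]
[[0.3523 0.0981 0.0254]]
```

View pics/e.png

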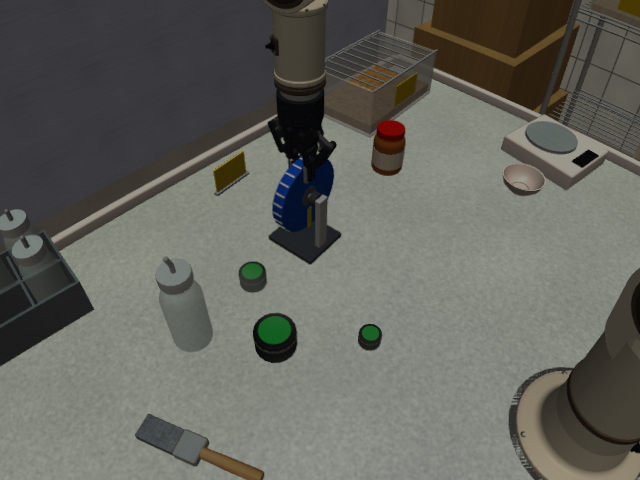

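The view shows the puck standing at (252,276), between the bottle at (185,310) and the wheel at (303,195). The wheel is gripped at the top and its stripe is at the bottom. The wheel angle is 181.6° against a target of 182.2°, so I'm handing the job in.

```bash
python3 -c "
from bench import close_job
print(close_job())"
```

```text
the job is handed in; nothing more can be done
None
```

The job is handed in: the middle-sized puck stands about 2 mm from the midpoint between wheel and bottle, and the gripper holds the wheel at rest with its heavy side down, within about 1° of my estimate.

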